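# Take the filter panel out of the bench extractor and stand it in the drying rack

## Robot

A 7-joint arm with a two-finger parallel gripper is mounted at the origin on the work surface. World frame = base frame: x ahead of the robot, y to its left, z up, the work surface at z = 0. Lengths are in m, angles in rad, forces in N, time in s.
With the tool pointing down it reaches from about 0.425 to 0.875 m from the base axis. Payload 4.7 kg.
Tool frame: the origin (TCP) lies on the centre line of the jaws, within the pads' length; the fingertips stand 8 mm ahead of it and the grasp point (between the pads) lies 11 mm behind it (robot.tip_reach is the distance from the TCP to the fingertips, in m); z points along the fingers, y is the line along which they close (so a half turn about z gives the same grasp; the last joint's range is limited). The gripper opens to 87 mm and grips with 3 to 60 N. Pads are 19 mm wide; open, the fingers measure 117 mm over their backs; the gripper's body (75 mm by 190 mm) begins 51 mm behind the grasp point.
Start: joints at [-1.263, 0.321, -0.07, 1.45, 0.023, 1.371, -0.057], TCP at [0.188, 0.622, 0.231] pointing down, gripper open.
Joint ranges: [-2.86, 2.86], [-0.3, 2.09], [-1.38, 1.24], [0.06, 2.45], [-1.56, 4.7], [0.09, 2.05], [-2.69, 2.69]. Speed limits (rad/s): [2.57, 2.57, 3.14, 3.14, 3.14, 3.14, 3.14].

## Interface

Orientations are given as a unit quaternion [x, y, z, w].
In Python, from cell import robot gives the robot as it stands. Calls block until the motion is done:
- robot.reach(position, orientation): joint-space move of the TCP to a pose.
- robot.move_l(position, vel=0.15, ori=None, force_limit=None): straight line of the TCP; ori=None keeps the orientation; vel is the mean speed in m/s. With force_limit (N) it stops when the force on the tool has changed by that much, and returns True; else False.
- robot.set_joints(angles): joint-space move.
- robot.grip(opening, grasp_force=None): opening from 0.0 (shut) to 1.0 (fully open); grasp_force is the grip in N (None keeps the last); returns when the fingers have stopped.
- robot.pause(seconds).
- robot.solve_ik(position, orientation): joint angles nearest the present ones, or None.
- robot.get_obs(): the state.
- robot.read_camera(name): name is "side" or "top" or "wrist"; returns a dict with "img" (420x560x3 uint8, red, green, blue), "camera_matrix" (3x3 intrinsics, pixels), "cam_to_world" (4x4, takes a point from camera to world coordinates). Camera axes: x right, y down, z forward; pixel columns grow to the right and rows downward; lengths in m; the calibration is good to about 2 mm. A picture is of the moment at which its call begins. There is no depth.
A pose or a line that the arm cannot do raises robot.MotionError and nothing moves.
- robot.hand_in(): hands the job in; it is judged then, once.
Trained networks look in a picture, given as the dict that the camera call returned (one of the last four; its "shot" number tells which), for a name from the list of things; names that differ only in an ending like _2 or _b are one class to them, and where a whole thing is asked for, a point or a joint stands for the part that bears it (a point fixed in the world has none). Each returns a list of dicts, best first, with "p" (0 to 1); they miss things now and then, are a little off and sometimes report something else, mostly with a low value. They report only what shows in the picture. A call takes as long as a camera call.
- robot.find_in(picture, name): "centre" ([column, row] in pixels, amid what is visible of it).
- robot.landmark_of(picture, name): "centre" ([column, row] in pixels: a listed point, or the origin of a listed thing).
The state is a dict: "time": time; "joints": joint angles; "joint_velocities": joint speeds; "tau": joint torques, N m; "tool_pos": TCP position; "tcp_rot": TCP orientation; "force": force on the tool from outside, world axes, zero at the start; "moment": the same for the moment, N m; "opening": opening from 0.0 (shut) to 1.0 (fully open); "grasp_force": force on a finger pad.
Only numpy, scipy, OpenCV 4.12 (cv2) and the standard library are available. Lean on these libraries where they do the work, as an engineer would, in place of code of your own. Each camera call takes 0.05 s, during which the arm holds its last target. There are 200 camera calls.

## Task

Turn the two orange turn buttons aside and lift the blue filter panel out of the grey unit. Lay it, handle outwards, against the sloped stand with a long edge on the ledge and let go of it; then take it again another way and stand it on a long edge in the empty slot of the white drying rack, fully down between both pairs of green guides. Leave everything else on the bench where it is and the buttons turned aside.

Things in the scene. Friction and masses are not known exactly. Their poses are not given: they have to be found in the camera images.
- unit: grey filter unit, a fixed box 200 (its x) x 192 (its y) x 45 mm high; origin at the centre of its underside. The blue panel lies in its opening (154 x 104 mm, 2 mm clear of the panel all round, so its edges cannot be gripped there) on ledges 36 mm up, its upper face 1 mm below the unit's top
- panel: blue perforated panel, a plate 150 (its x) x 100 (its y) x 8 mm thick, 0.17 to 0.35 kg; origin at the centre of its underside, z out of the upper face, where a white handle rib stands in the middle: 70 mm long (x), 12 mm wide (y), 24 mm high, its top 32 mm above the origin
- button_a (a joint): orange turn button a, pivot at unit x = -40, y = +74 mm. 0: its long end points straight in over the panel's edge (24 mm from the pivot), holding it down; positive is anticlockwise from above; turns both ways to stops at +-1.65; friction 0.05 N m, stays where left. Beyond 1.05 either way it is clear of the panel; at 1.57 it lies along the panel's edge
- button_a_pivot (a point): on the pivot axis of button a, at its underside, 1.5 mm above the unit's top; x axis along the long end, turns with it. Bar 12 mm wide, 8 mm thick, long end 32 mm from the pivot, tail 14 mm; on it a grip fin, also 12 mm wide, from 14 mm behind to 16 mm ahead of the pivot, its top 22 mm above this point
- button_b (a joint): orange turn button b, pivot at unit x = +40, y = -74 mm. 0: its long end points straight in over the panel's edge (24 mm from the pivot), holding it down; positive is anticlockwise from above; turns both ways to stops at +-1.65; friction 0.05 N m, stays where left. Beyond 1.05 either way it is clear of the panel; at 1.57 it lies along the panel's edge
- button_b_pivot (a point): on the pivot axis of button b, at its underside, 1.5 mm above the unit's top; x axis along the long end, turns with it. Bar 12 mm wide, 8 mm thick, long end 32 mm from the pivot, tail 14 mm; on it a grip fin, also 12 mm wide, from 14 mm behind to 16 mm ahead of the pivot, its top 22 mm above this point
- stand: aluminium stand, fixed; foot 110 (its x) x 170 (its y) x 8 mm, origin at the centre of its underside. A back plate (130 mm wide, 60 mm up the slope) rises at 45 degrees towards its +x, facing -x and up; at its lower end a black ledge, 150 mm long, stands 16 mm out square to the slope. Inner corner of slope and ledge: along y at x = -35, z = 22 mm
- stand_rest (a point): point on the stand's slope, 50 mm up from the ledge, mid width (stand x = 0.4, z = 57.4 mm), where the origin of the resting panel belongs; axes as the stand's. The panel then overhangs the back plate by 40 mm at the top, with free space under it for a finger; its upper edge is at stand x = 36, z = 93 mm
- rack: white drying rack, fixed; foot 120 (its x) x 190 (its y) x 8 mm, origin at the centre of its underside. Two slots along y: the empty one at x = -25 mm; the other, at x = +32 mm, holds a fixed plain white tray, 10 mm thick, 150 mm long, top 108 mm above the table. End walls, tops 28 mm above the table, leave 176 mm for the 150 mm panel
- rack_slot (a point): middle of the floor of the empty slot, 8 mm above the table; axes as the rack's (y along the slot). The slot is 15 mm wide between two pairs of green guides at y = -60 and +60 mm (each 6 mm thick, 20 mm long along y, tops 48 mm above the table)
- amber_bottle: amber glass bottle with black cap, 68 mm across, 120 mm tall; loose, origin at the centre of its underside; to be left alone
- fixative_jar: clear jar with red cap, 64 mm across, 90 mm tall; loose, origin at the centre of its underside; to be left alone
- beaker: glass beaker, 70 mm across, 95 mm tall; loose, origin at the centre of its underside; to be left alone
- slide_box: blue and white slide box, 92 x 72 x 34 mm high; loose, origin at the centre of its underside; to be left alone
- cassette_tray: yellow open tray holding white cassettes, 100 x 70 x 28 mm high; loose, origin at the centre of its underside; to be left alone
- brush: hand brush, 160 mm long, lying along its x; loose, to be left alone
- wax_block: white block on a grey carrier, 80 x 60 x 26 mm high; loose, origin at the centre of its underside; to be left alone

How it is judged:
By the outcome, as a careful person would: the job done as asked, in the order asked, and still so for the second after the job is handed in, with the robot touching nothing.
It also fails if it takes over 69 s, if anything falls off the work surface, if the arm or the gripper's body presses on something with over 40 N, if the wrist force passes 120 N, or if a joint passes its speed limit or range.

## Working session

There is one attempt and no reset: what is moved stays moved. The work goes in short steps, each a Python script; the robot and the scene stay as the last script left them, time stands still between calls to the robot, and variables do not carry over. Pictures are saved under pics/ and viewed, at most 11 in all, crops included, and the job is handed in when it is done.

```bash
mkdir -p pics; ls; cat > h.py <<'E'
import numpy as np, cv2
from cell import robot
from scipy.spatial.transform import Rotation as R
def ray(pic,px):
    K=np.array(pic["camera_matrix"]);T=np.array(pic["cam_to_world"])
    d=T[:3,:3]@np.linalg.solve(K,[px[0],px[1],1.]);return T[:3,3],d
def onz(pic,px,z):
    o,d=ray(pic,px);return o+d*(z-o[2])/d[2]
def proj(pic,P):
    K=np.array(pic["camera_matrix"]);T=np.array(pic["cam_to_world"])
    p=(np.atleast_2d(P)-T[:3,3])@T[:3,:3];p=p@K.T;return p[:,:2]/p[:,2:]
def save(pic,n): cv2.imwrite(f"pics/{n}.png",cv2.cvtColor(pic["img"],cv2.COLOR_RGB2BGR))
E
python3 - <<'E'
from h import *
np.set_printoptions(precision=3,suppress=True)
o=robot.get_obs();print(o["time"],o["tool_pos"],robot.tip_reach)
for c in ["top","side"]:
    p=robot.read_camera(c);save(p,c+"0");print(c,p["cam_to_world"],p["camera_matrix"])
    for n in ["unit","panel","button_a_pivot","button_b_pivot","stand","stand_rest","rack","rack_slot"]:
        r=robot.landmark_of(p,n)[:3]; print(n,[(np.round(x["centre"],1),round(x["p"],2)) for x in r])
E
```

```text
cell.py
pics
0.0 [0.188 0.622 0.229] 0.008
top [[ 0.028 -0.996  0.082  0.404]
 [-1.    -0.027  0.015 -0.016]
 [-0.012 -0.083 -0.997  1.214]
 [ 0.     0.     0.     1.   ]] [[463.153   0.    279.177]
 [  0.    463.153 214.062]
 [  0.      0.      1.   ]]
unit [(array([277.7, 117.1]), 0.58), (array([163.3, 232.7]), 0.48)]
panel [(array([283.3, 209.6]), 0.98)]
button_a_pivot [(array([252.8, 223.6]), 0.67)]
button_b_pivot [(array([308.4, 193.3]), 0.53), (array([279.3, 116.2]), 0.49)]
stand [(array([409.4, 230.6]), 0.8)]
stand_rest [(array([253. , 225.9]), 0.4)]
rack [(array([162.8, 230.3]), 0.63)]
rack_slot [(array([161.5, 239.7]), 0.8)]
side [[ 0.984 -0.13   0.12   0.382]
 [-0.177 -0.752  0.635 -0.606]
 [ 0.008 -0.646 -0.763  0.784]
 [ 0.     0.     0.     1.   ]] [[416.345   0.    282.072]
 [  0.    416.345 207.765]
 [  0.      0.      1.   ]]
unit [(array([289.8, 225.4]), 0.79)]
panel [(array([288. , 214.4]), 0.58), (array([388.6, 207.4]), 0.27)]
button_a_pivot [(array([264.8, 192.6]), 0.68)]
button_b_pivot [(array([317.4, 236.8]), 0.61)]
stand [(array([300.8, 363.7]), 0.7)]
stand_rest [(array([302.6, 355.4]), 0.67), (array([287.2, 226.5]), 0.66)]
rack [(array([245.1, 145.6]), 0.7)]
rack_slot [(array([236.7, 140.2]), 0.94), (array([299.9, 364. ]), 0.69), (array([301.4, 353.7]), 0.22)]
```

```bash
python3 -c "
import cv2
a=cv2.imread('pics/top0.png');cv2.imwrite('pics/top0b.png',cv2.resize(a[60:360,90:490],None,fx=2,fy=2,interpolation=cv2.INTER_CUBIC))
a=cv2.imread('pics/side0.png');cv2.imwrite('pics/side0b.png',cv2.resize(a,(800,600),interpolation=cv2.INTER_CUBIC))"
```

```text
(no output)
```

View pics/top0b.png

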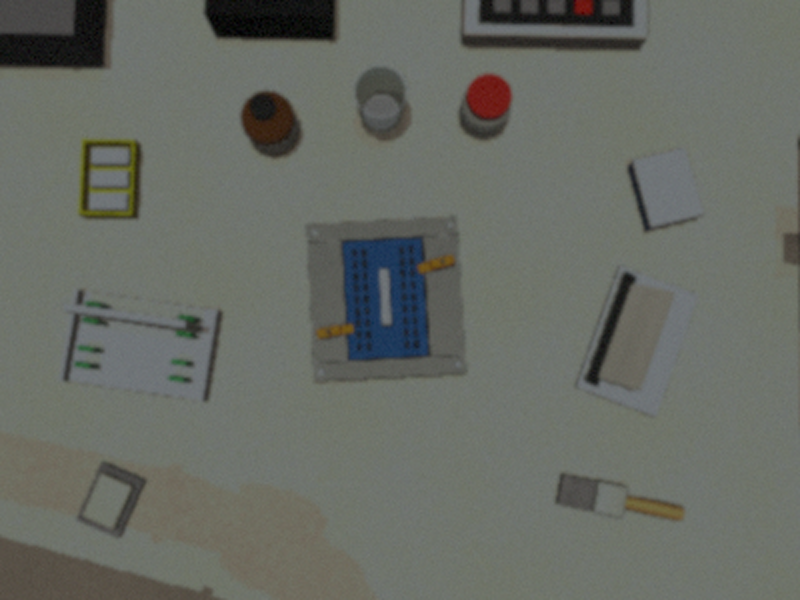

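View pics/side0b.png

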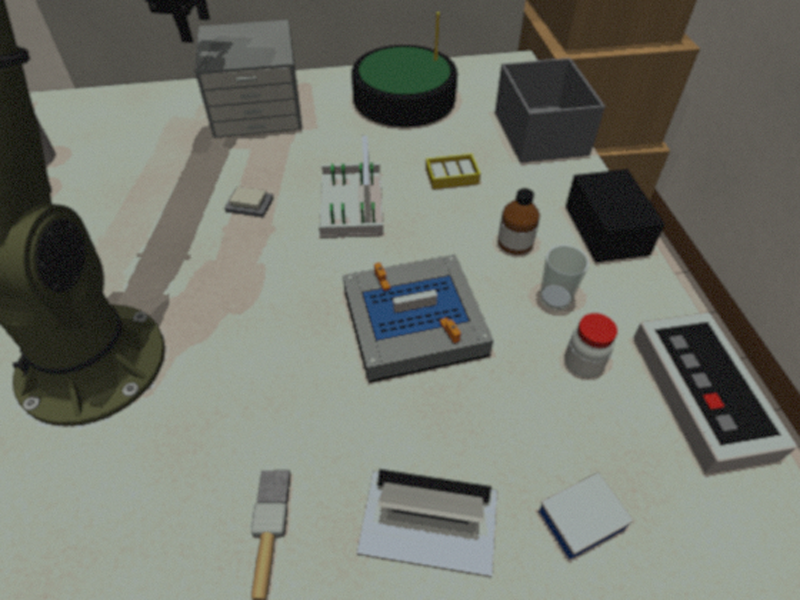

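The top view shows the unit at about px (283,209), with the buttons at (258,225) left and (309,192) right. The rack is at (162,232) with the tray in the far slot, and the stand is at (408,230) with its ledge on the left, so it rises towards world -y. Next I'll take closer wrist pictures of the rack, stand and unit.

```bash
cat >> h.py <<'E'
np.set_printoptions(precision=4,suppress=True)
def down(yaw): return (R.from_euler('z',yaw)*R.from_euler('x',np.pi)).as_quat()
E
python3 - <<'E'
from h import *
import pickle
p=robot.read_camera("top")
C={n:onz(p,px,z) for n,px,z in [("rack",(162,231),.02),("stand",(408,230),.03),("unit",(283,209),.04)]}
print(C); print(R.from_quat(robot.get_obs()["tcp_rot"]).as_matrix())
w=robot.read_camera("wrist");print(w["cam_to_world"],w["camera_matrix"])
q=R.from_quat(robot.get_obs()["tcp_rot"]);T=np.array(w["cam_to_world"]);print(q.inv().apply(T[:3,3]-robot.get_obs()["tool_pos"]),q.inv().as_matrix()@T[:3,:3])
for n in C:
    for yaw in [0,np.pi/2,-np.pi/2,np.pi]:
        print(n,yaw,robot.solve_ik([C[n][0],C[n][1],.3],down(yaw)))
E
```

```text
{'rack': array([0.4499, 0.3033, 0.02  ]), 'stand': array([ 0.4693, -0.328 ,  0.03  ]), 'unit': array([ 0.5136, -0.0082,  0.04  ])}
[[-0.9572  0.2895  0.0001]
 [ 0.2895  0.9572  0.0001]
 [-0.0001  0.0001 -1.    ]]
[[ 0.2889  0.9132  0.2873  0.1079]
 [ 0.9574 -0.2757 -0.0863  0.6473]
 [ 0.0004  0.3    -0.9539  0.3856]
 [ 0.      0.      0.      1.    ]] [[362.0184   0.     279.4345]
 [  0.     362.0184 205.623 ]
 [  0.       0.       1.    ]]
[ 0.0842  0.0009 -0.155 ] [[ 0.0007 -0.9539 -0.3   ]
 [ 1.      0.0006  0.0005]
 [-0.0003 -0.3     0.9539]]
rack 0 [-1.0146  0.0611  0.393   1.6237 -0.0235  1.4615 -2.1904]
rack 1.5707963267948966 [-0.9344  0.0618  0.3084  1.6211 -0.0189  1.4616 -0.6245]
rack -1.5707963267948966 [-0.7145  0.0661  0.0765  1.6136 -0.0051  1.4621  2.5039]
rack 3.141592653589793 [-0.7749  0.0646  0.1402  1.6157 -0.0091  1.462   0.9368]
stand 0 [ 0.2694  0.1294  0.3282  1.552  -0.0418  1.467  -0.9715]
stand 1.5707963267948966 [ 0.1872  0.1312  0.4203  1.5549 -0.0537  1.467   0.6099]
stand -1.5707963267948966 [-0.3501  0.1996  1.0622  1.57   -0.1749  1.4748 -2.4211]
stand 3.141592653589793 [ 0.1725  0.1316  0.4369  1.5554 -0.0559  1.467   2.1827]
unit 0 [-0.7146 -0.0188  0.6761  1.6956  0.0119  1.4606 -1.6107]
unit 1.5707963267948966 [-0.2992 -0.0024  0.2639  1.6836  0.0006  1.4603 -0.0353]
unit -1.5707963267948966 None
unit 3.141592653589793 [-0.451  -0.0077  0.4152  1.6883  0.0031  1.4603  1.5347]
```

```bash
python3 - <<'E'
from h import *
import pickle
C=dict(rack=(.45,.303),stand=(.469,-.328),unit=(.514,-.008))
D={}
for n,yaw in [("rack",np.pi/2),("stand",np.pi/2),("unit",np.pi/2)]:
    robot.reach([C[n][0],C[n][1]+.02,.26],down(yaw))
    p=robot.read_camera("wrist");save(p,"w_"+n);D[n]=p
    for m in {"rack":["rack","rack_slot"],"stand":["stand","stand_rest"],"unit":["unit","panel","button_a_pivot"]}[n]:
        r=robot.landmark_of(p,m); z=dict(rack=0,rack_slot=.008,stand=0,stand_rest=.0574,unit=0,panel=.036,button_a_pivot=.0465)[m]
        print(m,[(np.round(x["centre"],1),round(x["p"],2),onz(p,x["centre"],z)) for x in r])
pickle.dump(D,open("D.pkl","wb"));print(robot.get_obs()["time"])
ims=[cv2.imread(f"pics/w_{n}.png") for n in C]
g=np.hstack([cv2.resize(i,(400,300),interpolation=cv2.INTER_AREA) for i in ims[:2]]);
cv2.imwrite("pics/w1.png",g)
E
```

```text
rack [(array([281.1, 178.3]), 0.61, array([0.4497, 0.3122, 0.    ]))]
rack_slot [(array([256.8, 179.7]), 0.88, array([0.4217, 0.3123, 0.008 ]))]
stand [(array([280.8, 191.9]), 0.91, array([ 0.4706, -0.3358,  0.    ]))]
stand_rest [(array([279.9, 206.5]), 0.68, array([ 0.4695, -0.3358,  0.0574]))]
unit []
panel [(array([278.5, 189.6]), 0.82, array([ 0.5121, -0.0069,  0.036 ]))]
button_a_pivot [(array([230.3, 125.8]), 0.6, array([0.4643, 0.0618, 0.0465]))]
6.4583
```

View pics/w_rack.png

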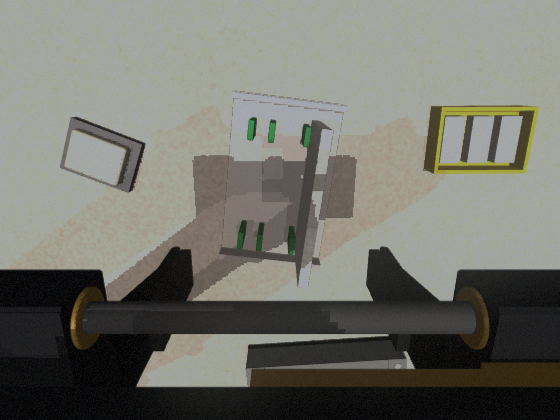

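View pics/w_stand.png

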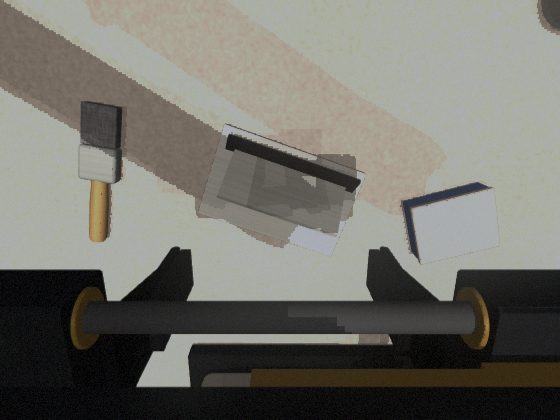

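View pics/w_unit.png

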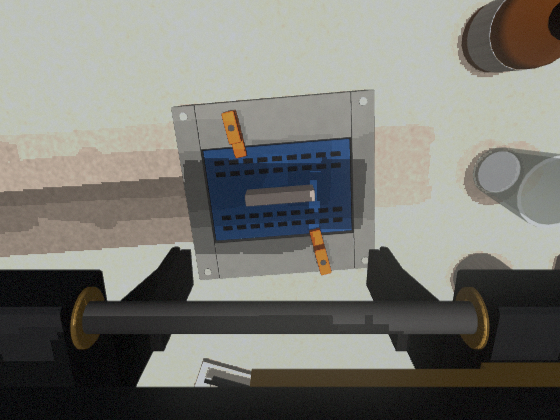

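The wrist views are sharp:
- **Rack:** the empty-slot guides are at about (252,128), (272,131), (241,235) and (261,237).
- **Stand:** the ledge runs from (228,142) to (358,185), and the foot corners are at (226,124), (364,173) and (333,255).
- **Unit:** the top corners are at (172,106), (373,91), (375,268) and (200,279). The buttons are skewed by 10–15°.

I'll fit the poses by overlaying the models on these pictures.

```bash
cat > fit.py <<'E'
from h import *
import pickle
from scipy.optimize import minimize, least_squares
D=pickle.load(open("D.pkl","rb"))
def W(p,P): # p=x,y,yaw
    P=np.atleast_2d(P).astype(float);return P@R.from_euler('z',p[2]).as_matrix().T+[p[0],p[1],0]
def box(x0,x1,y0,y1,z0,z1): return np.array([[x,y,z] for x in(x0,x1) for y in(y0,y1) for z in(z0,z1)])/1000.
S=4
def render(pic,p,boxes):
    m=np.zeros((420*S,560*S),np.uint8)
    for b in boxes:
        h=cv2.convexHull(((proj(pic,W(p,b))+.5)*S).astype(np.float32)).astype(np.int32);cv2.fillConvexPoly(m,h,1)
    return m
def fit(pic,mask,boxes,p0):
    M=cv2.resize(mask.astype(np.uint8),None,fx=S,fy=S,interpolation=cv2.INTER_NEAREST)
    def f(q):
        r=render(pic,p0+q*[.01,.01,.1],boxes);return 1-(M&r).sum()/max(1,(M|r).sum())
    b=min((minimize(f,s,method="Nelder-Mead",options=dict(initial_simplex=np.array(s)+np.vstack([np.zeros(3),np.eye(3)*.6]),xatol=.01,fatol=1e-4)) for s in [(0,0,0),(.5,.5,.5),(-.5,-.5,-.5)]),key=lambda r:r.fun)
    return p0+b.x*[.01,.01,.1],b.fun
def hsv(pic): return cv2.cvtColor(np.array(pic["img"],np.uint8),cv2.COLOR_RGB2HSV).astype(int)
def corners(pic,P,px,p0):
    r=least_squares(lambda p:(proj(pic,W(p,P))-px).ravel(),p0,x_scale=[.1,.1,1]);return r.x,r.fun.reshape(-1,2)
if __name__=="__main__":
    pic=D["rack"];h=hsv(pic);g=(h[...,0]>50)&(h[...,0]<85)&(h[...,1]>110)&(h[...,2]>30);g[:,283:]=0;g[:100]=0;g[260:]=0;g[:,:230]=0
    gb=[box(-25+s*10.5-3,-25+s*10.5+3,y-10,y+10,8,48) for s in(-1,1) for y in(-60,60)]
    print("rack",g.sum(),fit(pic,g,gb,np.array([.45,.312,-.1])))
    print("rack corners",corners(pic,np.array([[-60,95,28],[60,95,28]])/1e3,[[234,92],[344,104]],[.45,.312,-.1]))
    pic=D["stand"];h=hsv(pic);
    print("stand",corners(pic,np.array([[-55,-85,8],[-55,85,8],[55,85,8]])/1e3,[[226,124],[364,173],[333,255]],[.47,-.336,-1.9]))
    pic=D["unit"];h=hsv(pic)
    u=corners(pic,np.array([[-100,96,45],[100,96,45],[100,-96,45],[-100,-96,45]])/1e3,[[172,106],[373,91],[375,268],[200,279]],[.51,-.008,.05]);print("unit",u)
    b=(h[...,0]>100)&(h[...,0]<125)&(h[...,1]>110);b[:100]=0;b[270:]=0;b[:,:190]=0;b[:,370:]=0
    n,l,st,_=cv2.connectedComponentsWithStats(b.astype(np.uint8));b=l==1+st[1:,4].argmax()
    hull=cv2.convexHull(np.argwhere(b)[:,::-1].astype(np.int32));bm=np.zeros(b.shape,np.uint8);cv2.fillConvexPoly(bm,hull,1)
    print("panel",fit(pic,bm,[box(-75,75,-50,50,44,44)],u[0]))
    o=(h[...,0]>8)&(h[...,0]<25)&(h[...,1]>140);o[:100]=0;o[280:]=0;o[:,:190]=0;o[:,370:]=0
    bb=[box(-14,32,-6,6,46.5,54.5),box(-14,16,-6,6,54.5,68.5)]
    for nm,xy,a,sl in[("a",(-40,74),-1.5,slice(100,190)),("b",(40,-74),1.6,slice(190,285))]:
        m=np.zeros_like(o);m[sl]=o[sl];q=W(u[0],[xy[0]/1e3,xy[1]/1e3,0])[0]
        print(nm,q,m.sum(),fit(pic,m,bb,np.array([q[0],q[1],a+.2])))
E
python3 fit.py
```

```text
rack 348 (array([ 0.4467,  0.3083, -0.1191]), np.float64(0.5034777956126271))
rack corners (array([ 0.4481,  0.3083, -0.0998]), array([[-3.1936, -0.1954],
       [ 3.2233,  0.4989]]))
stand (array([ 0.4709, -0.3356, -1.8955]), array([[-1.8323, -0.0824],
       [ 2.8553, -0.2597],
       [-1.0199,  0.7014]]))
unit (array([ 0.5136, -0.0079,  0.0756]), array([[-0.646 ,  0.6778],
       [ 1.7262, -0.7461],
       [-0.5765, -0.3628],
       [-0.6987,  0.7468]]))
panel (array([ 0.513 , -0.0065,  0.0774]), np.float64(0.011576271267284555))
a [0.4682 0.0629 0.    ] 596 (array([ 0.4671,  0.0633, -1.3659]), np.float64(0.1671034241788959))
b [ 0.5591 -0.0787  0.    ] 461 (array([ 0.559 , -0.0784,  1.8402]), np.float64(0.16490149185741942))
```

```bash
python3 - <<'E'
from fit import *
pic=D["rack"];im=np.array(pic["img"]).astype(int)
g=(im[...,1]>1.25*im[...,0])&(im[...,1]>1.1*im[...,2])&(im[...,1]>20)
g[:100]=0;g[265:]=0;g[:,:225]=0;g[:,320:]=0
n,l,st,c=cv2.connectedComponentsWithStats(g.astype(np.uint8))
for s,cc in zip(st[1:],c[1:]):
    if s[4]>8: print(s,cc)
g2=g.copy();g2[:,284:]=0
g2=cv2.morphologyEx(g2.astype(np.uint8),cv2.MORPH_CLOSE,np.ones((3,3)))
gb=[box(-25+s*10.5-3,-25+s*10.5+3,y-10,y+10,8,48) for s in(-1,1) for y in(-60,60)]
p,f=fit(pic,g2,gb,np.array([.447,.309,-.11]));print("rack",g2.sum(),p,f)
crop=np.array(pic["img"])[80:280,200:360].copy()
v=cv2.resize(crop[...,::-1],None,fx=3.6,fy=3,interpolation=cv2.INTER_NEAREST) if 0 else cv2.resize(crop[...,::-1],None,fx=3,fy=3,interpolation=cv2.INTER_NEAREST)
for b in gb:
    for z in (8,48):
        q=b[b[:,2]==z/1e3][[0,1,3,2]];pp=proj(pic,W(p,q));cv2.polylines(v,[((pp+.5-[200,80])*3).astype(np.int32)],True,(0,0,255) if z>8 else (255,0,0))
for z,bb in((8,box(-60,60,-95,95,8,8)),(28,box(-60,60,-95,95,28,28)),(108,box(27,37,-75,75,108,108))):
    q=bb[::2][[0,1,3,2]];cv2.polylines(v,[((proj(pic,W(p,q))+.5-[200,80])*3).astype(np.int32)],True,(255,0,255) if z==28 else (0,200,255))
cv2.imwrite("pics/rackov.png",v)
E
```

```text
[247 118   9  22 148] [250.9595 128.4865]
[268 120   8  23 129] [271.4031 131.4031]
[301 125  11  22 168] [306.006 135.375]
[237 221   9  28 157] [240.9809 234.6306]
[256 223   8  28 141] [259.3901 237.0071]
[288 226   7  29 169] [290.9231 240.432 ]
rack 581 [ 0.4467  0.3089 -0.1171] 0.18518518518518523
```

View pics/rackov.png

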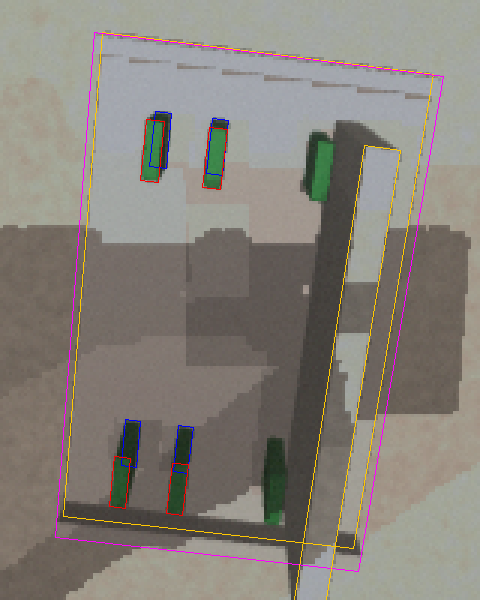

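The rack overlay fits: the guide tops coincide at crop (150,150), (215,155), (120,483) and (177,490). I'll check reachability of the stand and rack poses next.

```bash
cat > plan.py <<'E'
from fit import *
RK=np.array([.4467,.3089,-.1171]);ST=np.array([.4709,-.3356,-1.8955]);UN=np.array([.5133,-.0070,.0765])
PA=np.array([.4676,.0631]);PB=np.array([.559,-.0785]);TA,TB=-1.366,1.84
sx=np.array([np.cos(ST[2]),np.sin(ST[2]),0]);sy=np.array([-sx[1],sx[0],0]);ez=np.array([0,0,1.])
n=(ez-sx)/2**.5;s=(ez+sx)/2**.5
rest=W(ST,[.0004,0,.0574])[0]
slot=W(RK,[-.025,0,.008])[0]
def ori(z,x): return R.from_matrix(np.array([x,np.cross(z,x),z]).T).as_quat()
LAY=ori(-n,-sy)
def REG(k): return ori(-s,k*sy)
E
python3 - <<'E'
from plan import *
print(rest,slot)
for P,O,t in [(rest+.0205*n,LAY,"lay"),(rest+.1*n+.02*s,LAY,"prelay"),(rest+.0205*n,ori(-n,sy),"lay2")]+[(rest+d*s+.005*n,REG(k),f"reg{k} {d}") for k in(1,-1) for d in(.031,.10,.14)]+[(slot+[0,0,h],down(RK[2]+k*np.pi/2),f"rack{k} {h}") for k in (1,-1,3) for h in(.081,.2)]+[([*UN[:2],.0565],down(np.pi+UN[2]),"rib"),([*PA,.065],down(TA+np.pi),"a0"),([*PA,.065],down(TA+np.pi+1.5),"a1"),([*PB,.065],down(TB),"b0"),([*PB,.065],down(TB+1.4),"b1")]:
    print(t,robot.solve_ik(P,O))
E
```

```text
[ 0.4708 -0.336   0.0574] [0.4219 0.3118 0.008 ]
lay [-0.0499  0.4155  0.1705  1.9174  0.776   1.1533  0.9069]
prelay [-0.0803  0.3288  0.1221  1.8586  0.737   1.3101  0.9566]
lay2 [ 0.1029  0.413  -0.0073  1.9116  0.8364  1.1963 -2.2743]
reg1 0.031 [ 0.5384  0.7236  0.6004  1.5342 -0.8895  1.6909 -0.537 ]
reg1 0.1 [ 0.5831  0.7387  0.6541  1.4171 -0.8847  1.8143 -0.5491]
reg1 0.14 [ 0.6139  0.7554  0.6835  1.3388 -0.8909  1.8877 -0.5571]
reg-1 0.031 [ 1.6952  1.0348 -1.1876  1.4848  0.186   1.4279  1.8245]
reg-1 0.1 [ 1.6978  1.0089 -1.1875  1.3663  0.1611  1.5564  1.8452]
reg-1 0.14 [ 0.4623  0.878   0.9834  1.3453 -1.0601  2.0103  2.6827]
rack1 0.081 [-0.4433  0.1882 -0.2661  1.9185  0.057   1.0421 -0.8509]
rack1 0.2 [-0.4422  0.0795 -0.2571  1.7843  0.0211  1.2804 -0.8216]
rack-1 0.081 [-0.4393  0.1885 -0.2706  1.9183  0.058   1.0421  2.2899]
rack-1 0.2 [-0.4534  0.0789 -0.2452  1.7847  0.02    1.2803  2.3208]
rack3 0.081 [-0.4393  0.1885 -0.2706  1.9183  0.058   1.0421  2.2899]
rack3 0.2 [-0.4534  0.0789 -0.2452  1.7847  0.02    1.2803  2.3208]
rib [-0.0687  0.1935  0.0333  1.9815 -0.0078  0.9667  1.6157]
a0 [-0.1806  0.1015 -0.0103  2.068   0.0013  0.972   0.0133]
a1 [-0.1705  0.1018 -0.0209  2.0677  0.0026  0.9721  1.5121]
b0 [-0.0263  0.2802  0.1359  1.8562 -0.0443  1.008   0.3973]
b1 [ 0.032   0.2799  0.0692  1.8541 -0.0226  1.0084  1.7797]
```

```bash
python3 - <<'E'
from plan import *
T=lambda m:print(m,round(robot.get_obs()["time"],2),round(robot.get_obs()["opening"],3),np.round(robot.get_obs()["force"],1))
for nm,P,y0,y1 in[("b",PB,TB,UN[2]+np.pi/2+1.57),("a",PA,TA+np.pi,UN[2]+np.pi/2+1.57)]:
    robot.reach([*P,.12],down(y0)); robot.grip(.45)
    robot.move_l([*P,.065]); robot.grip(0,15);T(nm+" gripped")
    robot.reach([*P,.065],down(y1));T("turned")
    robot.grip(.45);robot.move_l([*P,.12]);T("up")
robot.reach([*UN[:2],.24],down(UN[2]+np.pi))
p=robot.read_camera("wrist");save(p,"w_unit2");pickle.dump({"unit":p},open("D2.pkl","wb"));T("look")
E
```

```text
b gripped 9.32 0.138 [1.6 0.1 1.4]
turned 10.53 0.138 [-0.8 -2.8  5.7]
up 11.82 0.451 [-0.1 -0.7  0.4]
a gripped 14.67 0.135 [ 0.9 -0.5  1.5]
turned 15.96 0.135 [-1.5 -2.2  6.1]
up 17.25 0.452 [-0.8 -0.5  0. ]
look 17.94 0.451 [-1.   0.   0.4]
```

View pics/w_unit2.png

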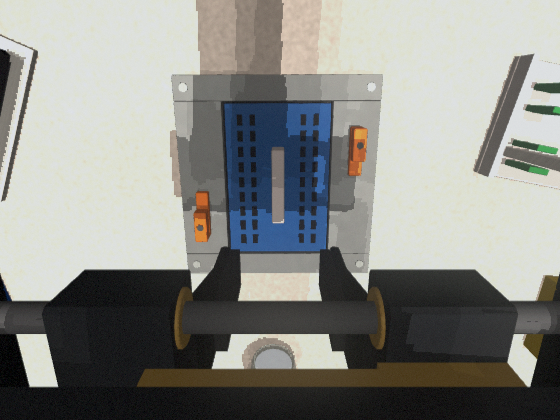

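Both buttons, at (202,217) and (358,150), lie along the panel's edge, and the rib at (278,185) is centred between the jaws. Now I'll lift the panel and lay it on the stand.

```bash
python3 - <<'E'
from plan import *
T=lambda m:print(m,round(robot.get_obs()["time"],2),round(robot.get_obs()["opening"],3),np.round(robot.get_obs()["force"],1),np.array(robot.get_obs()["tool_pos"]))
robot.move_l([*UN[:2],.0565],vel=.25); robot.grip(0,40);T("rib")
robot.move_l([*UN[:2],.10],vel=.1);T("lift"); robot.move_l([*UN[:2],.22],vel=.3)
robot.reach(rest+.10*n+.012*s,LAY);T("prelay")
robot.move_l(rest+.035*n+.008*s,vel=.2)
print(robot.move_l(rest+.016*n+.008*s,vel=.03,force_limit=5));T("touch n")
print(((np.array(robot.get_obs()["tool_pos"])-rest)@np.array([n,s,sy]).T)*1e3)
a=np.array(robot.get_obs()["tool_pos"])
print(robot.move_l(a-.016*s,vel=.03,force_limit=6));T("touch s")
print(((np.array(robot.get_obs()["tool_pos"])-rest)@np.array([n,s,sy]).T)*1e3)
p=robot.read_camera("side");save(p,"side1");t=robot.read_camera("top");save(t,"top1")
i=cv2.imread("pics/side1.png")[260:420,200:400];j=cv2.imread("pics/top1.png")[160:320,340:540]
cv2.imwrite("pics/lay.png",np.hstack([cv2.resize(x,(400,320)) for x in(i,j)]))
E
```

```text
rib 19.42 0.137 [-0.  -0.6  1.7] [ 0.5135 -0.0073  0.0568]
lift 20.0 0.137 [-0.  -0.6 -1.8] [ 0.5129 -0.007   0.0996]
prelay 21.62 0.135 [ 0.4  0.4 -1.8] [ 0.4906 -0.2762  0.136 ]
True
touch n 22.62 0.138 [1.2 1.2 2. ] [ 0.4738 -0.3278  0.0767]
[19.8103  7.4938  0.2202]
True
touch s 22.98 0.136 [0.3 0.7 3.6] [ 0.475  -0.3233  0.0721]
[19.8381  0.901  -0.088 ]
```

View pics/lay.png

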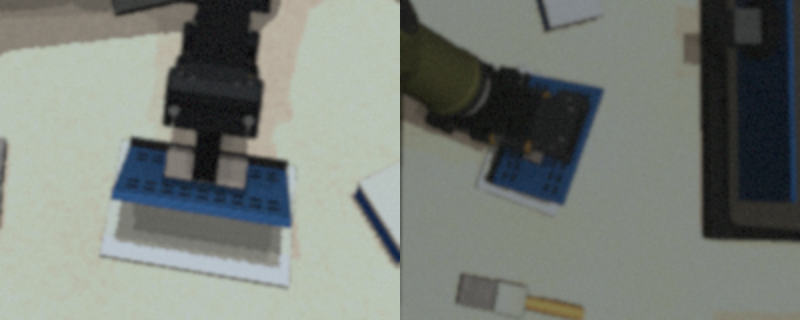

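The panel sits on the ledge with its handle outwards, and the touch distances agree with the model to 1 mm. I'll release it and check.

```bash
python3 - <<'E'
from plan import *
T=lambda m:print(m,round(robot.get_obs()["time"],2),round(robot.get_obs()["opening"],3),np.round(robot.get_obs()["force"],1),np.array(robot.get_obs()["tool_pos"]))
a=np.array(robot.get_obs()["tool_pos"])
robot.grip(.4);robot.move_l(a+.09*n,vel=.2);robot.move_l(a+.09*n+[0,0,.12],vel=.3);T("off")
robot.reach(rest+.15*s+.006*n+[0,0,.09],REG(1));T("hi")
w=robot.read_camera("side");save(w,"side2");t=robot.read_camera("top");save(t,"top2")
i=cv2.imread("pics/side2.png")[240:420,180:430];j=cv2.imread("pics/top2.png")[140:320,300:550]
cv2.imwrite("pics/lay2.png",np.hstack([cv2.resize(x,(400,288)) for x in(i,j)]))
E
```

```text
off 24.94 0.399 [-0.2 -0.  -1.3] [ 0.4943 -0.264   0.2555]
hi 26.52 0.398 [ 0.8 -0.1  0.4] [ 0.4392 -0.4311  0.257 ]
```

View pics/lay2.png

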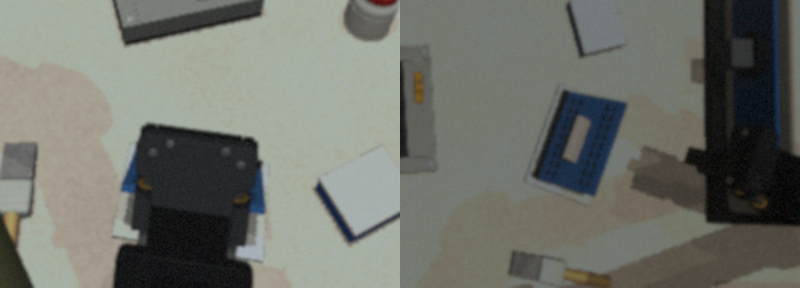

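The panel rests on the stand with its handle outwards at about crop (577,140). I'll regrasp it by the upper edge.

```bash
python3 - <<'E'
from plan import *
T=lambda m:print(m,round(robot.get_obs()["time"],2),round(robot.get_obs()["opening"],3),np.round(robot.get_obs()["force"],1),((np.array(robot.get_obs()["tool_pos"])-rest)@np.array([n,s,sy]).T)*1e3)
robot.move_l(rest+.10*s+.0045*n,vel=.2);T("pre")
print(robot.move_l(rest+.031*s+.0045*n,vel=.08,force_limit=5));T("in")
robot.grip(0,12);T("grip12")
robot.grip(0,45);T("grip45")
a=np.array(robot.get_obs()["tool_pos"])
robot.move_l(a+.015*s+.004*n,vel=.06);T("lift")
robot.move_l(a+.015*s+.02*n+[0,0,.12],vel=.2);T("up")
robot.reach(slot+[0,0,.25],down(RK[2]+np.pi/2));T("rack")
p=robot.read_camera("side");save(p,"side3");w=robot.read_camera("wrist");save(w,"w3");pickle.dump({"side":p,"wrist":w},open("D3.pkl","wb"))
cv2.imwrite("pics/rk.png",np.hstack([cv2.resize(cv2.imread("pics/side3.png")[40:220,140:390],(400,288)),cv2.resize(cv2.imread("pics/w3.png"),(400,300))[:288]]))
E
```

```text
pre 27.43 0.401 [ 0.4 -0.7  0.3] [  5.0058 101.2431   0.4895]
False
in 28.44 0.397 [ 0.4 -0.5 -0.2] [ 4.2812 31.6464  0.1483]
grip12 29.03 0.091 [-0.5 -1.5 -0.4] [ 4.0745 31.1881  0.0124]
grip45 29.25 0.088 [-0.5 -1.4 -0.8] [ 4.1136 31.1877  0.0219]
lift 29.66 0.086 [-0.3  0.2 -2.8] [ 8.0587 46.7554  0.1517]
up 30.47 0.092 [-0.7 -0.3 -2.6] [108.1169 129.9176  -0.5311]
rack 32.86 0.086 [-0.8  0.1 -2.1] [ 563.8487 -280.7285 -251.438 ]
```

View pics/rk.png

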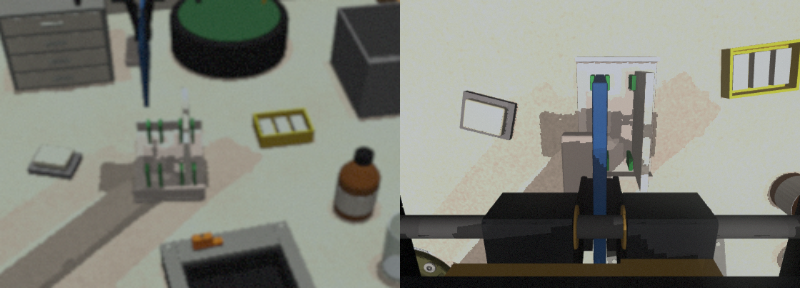

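The panel hangs straight, gripped by its edge and in line with the slot. I'll lower it with force checks.

```bash
python3 - <<'E'
from plan import *
T=lambda m:print(m,round(robot.get_obs()["time"],2),np.round(robot.get_obs()["force"],1),np.round(robot.get_obs()["moment"],2),np.array(robot.get_obs()["tool_pos"])-slot)
robot.move_l(slot+[0,0,.135],vel=.2);robot.pause(.2);T("above guides")
hit=robot.move_l(slot+[0,0,.09],vel=.05,force_limit=6);print(hit);T("in guides")
if not hit:
    print(robot.move_l(slot+[0,0,.077],vel=.02,force_limit=6));T("floor")
p=robot.read_camera("side");save(p,"side4")
E
```

```text
above guides 33.88 [-0.8 -0.7 -2.7] [-0.14  0.1  -0.03] [0.0009 0.0006 0.1365]
False
in guides 34.93 [ 0.7  0.8 -1.8] [-0.1   0.03  0.03] [0.0003 0.0002 0.0903]
True
floor 35.45 [-0.  -0.8  3. ] [-0.42  0.14 -0.02] [0.0002 0.0004 0.0804]
```

```bash
python3 - <<'E'
from plan import *
robot.grip(.25);a=np.array(robot.get_obs()["tool_pos"])
robot.move_l(a+[0,0,.15],vel=.15);robot.reach(slot+[0,.05,.30],down(RK[2]+np.pi/2));robot.pause(.3)
w=robot.read_camera("wrist");save(w,"w5");p=robot.read_camera("side");save(p,"side5");t=robot.read_camera("top");save(t,"top5")
print(robot.get_obs()["time"])
v=cv2.imread("pics/w5.png")
b=box(-29,-21,-75,75,108,108)[::2][[0,1,3,2]]
cv2.polylines(v,[proj(w,W(RK,b)).round().astype(np.int32)],True,(0,0,255))
cv2.imwrite("pics/end.png",np.hstack([cv2.resize(v[20:270,180:400],(400,455)),cv2.resize(cv2.imread("pics/side5.png")[90:290,170:350],(400,455))]))
E
```

```text
38.1333
```

View pics/end.png

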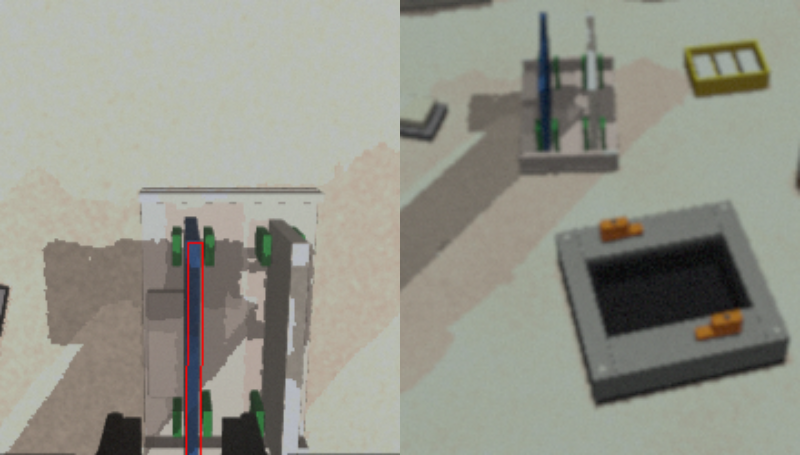

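The panel stands between both guide pairs, with its top edge matching the predicted outline at (193,240). The buttons are aside and the arm is clear.

```bash
python3 -c "
from cell import robot
print(robot.hand_in())"
```

```text
the job is handed in; nothing more can be done
None
```

I handed the job in at about 38 s: both buttons are turned aside, and the panel was laid on the stand, released, regripped by its upper edge and stood fully down in the rack's empty slot; the arm touched nothing else that I could see.

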